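# Push the gusset home into the frame corner

## Robot

A 7-joint arm with a two-finger parallel gripper is mounted at the origin on the work surface. World frame = base frame: x ahead of the robot, y to its left, z up, the work surface at z = 0. Lengths are in m, angles in rad, forces in N, time in s.
With the tool pointing down it reaches from about 0.4 to 0.85 m from the base axis. Payload 4.5 kg.
Tool frame: the origin (TCP) lies at the very end of the fingers, on their centre line; the grasp point (between the pads) lies 19 mm behind it (tcp_to_grasp is the z of the grasp point in the tool frame, in m); z points along the fingers, y is the line along which they close (so a half turn about z gives the same grasp; the last joint's range is limited). The gripper opens to 88 mm and grips with 3 to 60 N. Pads are 18 mm wide; open, the fingers measure 123 mm over their backs; the gripper's body (75 mm by 187 mm) begins 45 mm behind the grasp point.
Start: joints at [-1.25, 0.689, -0.195, 1.565, 0.157, 0.902, -0.215], TCP at [0.177, 0.6, 0.239] pointing down, gripper open.
Joint ranges: [-3.01, 3.01], [-0.46, 2.08], [-1.47, 1.51], [0.13, 2.56], [-1, 4.14], [0.04, 2.09], [-2.66, 2.66]. Speed limits (rad/s): [2.57, 2.57, 3.14, 3.14, 3.14, 3.14, 3.14].

## Interface

Orientations are given as a unit quaternion [x, y, z, w].
In Python, from plant import * gives the robot as it stands. The module is installed in compiled form; this text tells all that it offers.
- The arm moves only by the shell command python3 -m jog 'ROWS' [OPENING] [FORCE]. ROWS is JSON, a list that holds one entry, the list of rows, each a list of 6 numbers: the shift along the tool's x, y, z in m, then the turn, a rotation vector about the tool's x, y, z in rad. In form: [[[dx, dy, dz, ax, ay, az], ...]]. A call has 1 to 12 rows; each row shifts and turns the commanded pose from where the row before left it, along the tool's axes as they then stand; what a row does not reach is not made up. A row lasts 1/8 s, in which the tool goes at most 62.5 mm and 10.7 degrees, less where a joint would pass 70% of its speed; a pose out of reach is approached as far as the arm can. A call with a gripper value outside its range is refused whole. OPENING is the finger opening in m, from 0 to 0.0881, set as the call begins (- or left out, the last holds). The fingers move at their own pace and stop on an object; FORCE is the grip in N (left out, the last holds). Time passes only in rows, so rows that do not move let the fingers close. It gives the time, the measured TCP pose, the force, the opening and the grip force at its end, in the units of the state.
- get_state(): the state, without advancing time (a new reading comes with each control period).
- snapshot(name): name is "side" or "top" or "wrist"; returns a dict with "frame" (384x512x3 uint8, red, green, blue), "mtx" (3x3 intrinsics, pixels), "xyz" and "orientation" of the camera in the world; the wrist camera has in their place "mount" (4x4, takes a point from camera to tool coordinates, whose origin is the TCP and whose axes are the flange's). Camera axes: x right, y down, z forward; pixel columns grow to the right and rows downward; lengths in m; the calibration is good to about 2 mm. The wrist camera is an equidistant fisheye: a pixel r from the principal point sees the ray r / f radians off the axis. A picture is of the moment at which its call begins: read the wrist's pose just before it. There is no depth.
- finish_job(): hands the job in; it is judged then, once.
The state is a dict: "clock": time; "q": joint angles; "qd": joint speeds; "joint_torque": joint torques, N m; "tool_pos": TCP position; "eef_rot": TCP orientation; "contact_force": force on the tool from outside, world axes, zero at the start; "moment": the same for the moment, N m; "opening": opening from 0.0 (shut) to 1.0 (fully open); "finger_force": force on a finger pad.
Only numpy, scipy, OpenCV 4.12 (cv2) and the standard library are available. Lean on these libraries where they do the work, as an engineer would, in place of code of your own. Each camera call takes 0.05 s, during which the arm holds its last target. There are 200 camera calls.

## Task

Two square tubes are clamped on the welding fixture plate as a frame corner, and the loose triangular gusset lies on the plate inside it. Push the gusset along the plate, right-angled corner first, fully home into the inside corner of the frame so that both of its straight edges sit flush against the two tubes, ready to be tacked. Keep it flat on the plate all the way, never lifted, leave the other things where they lie, and finish with the robot clear of everything.

Things in the scene. Friction and masses are not known exactly. Their poses are not given: they have to be found in the camera images.
- fixture: Fixed dark steel welding fixture plate, 450 x 450 mm, top face 25 mm above the bench; its 16 mm hole grid catches nothing. Its place and yaw differ from run to run. Origin at bench height under the inside of the frame corner; the plate reaches from -275 to +175 mm along its own x and y. It carries the fixed frame: two tubes, clamps and pins
- tube_along_y (a point): On the top of the fixed bare steel square tube (30 x 30 mm) that lies along the plate's y: middle of its inner top edge, 30 mm above the plate. Inner face at x = +62 mm of the plate, tube from y = -210 to +92 mm. Outside it: two strap clamps up to 60 mm above the plate whose tips lie on the tube, and a low pin
- tube_along_x (a point): The same for the other tube (30 x 30 mm), along the plate's x and butted to the first: middle of its inner top edge, 30 mm above the plate. Inner face at y = +62 mm of the plate, tube from x = -210 to +62 mm. Outside it: one such strap clamp and two low pins
- frame_corner (a point): The inside corner of the frame, where the two inner tube faces meet, at the height of the plate's top face; axes as fixture, so the tube faces are the planes x = 0 and y = 0 here and the gusset belongs at x < 0, y < 0
- gusset: Loose right-angled triangular steel plate, 12 mm thick, 0.65 to 0.97 kg, flat on the fixture plate inside the frame. Origin on its underside, 45 mm in from each straight edge (its +x and +y edges). The third, sloping edge, 148 mm long, faces its own (-x, -y), middle at (-22.5, -22.5) mm. Starts up to 0.6 rad off its seated direction, in which its x and y are parallel to the plate's
- gusset_corner (a point): The gusset's right-angled corner before trimming (15 mm is cut off it at 45 degrees to clear the weld), at (45, 45, 0) mm in the gusset's frame; seated, it coincides with frame_corner
- gusset_nose_a (a point): Outer end of the gusset's +x straight edge, at (45, -75, 0) mm in its frame, 120 mm from gusset_corner; here a 15 mm wide nose, cut square, faces the gusset's -y. Seated, this edge lies on the tube along y
- gusset_nose_b (a point): Outer end of the gusset's +y straight edge, at (-75, 45, 0) mm in its frame, 120 mm from gusset_corner; here a 15 mm wide nose, cut square, faces the gusset's -x. Seated, this edge lies on the tube along x
- magnet: Bystander: loose arrow-shaped welding magnet, 64 x 68 mm, 16 mm thick, lying on the plate near its edge (the -x edge); origin at the centre of its underside
- offcut: Bystander: loose 60 mm long offcut of 30 mm square tube lying on the plate outside the frame, behind the tube along x; origin at the centre of its underside
- hammer: Bystander: hammer lying on the bench beside the plate, past its +y edge; origin under its middle
Things that resemble listed ones, but are neither listed nor needed, are in the scene too. What is shaped like the gusset but brown, pink or yellow is not meant.

How it is judged:
At the end, for the whole second after the job is handed in: The gusset lies flat and still on the plate in the frame's inside corner, with no gap over 3 mm between either straight edge and its tube at either end (x of each of gusset_corner, gusset_nose_a in the frame of frame_corner above -0.003 m and y of each of gusset_corner, gusset_nose_b in the frame of frame_corner above -0.003 m and distance between gusset_corner and frame_corner below 0.006 m and angle between gusset's own z axis and vertical below 0.03 rad and linear speed of gusset below 0.01 m/s); the robot touches nothing.
It fails at once if the gusset is lifted off the plate or tipped (z of gusset in the frame of frame_corner above 0.008 m or angle between gusset's own z axis and vertical above 0.15 rad).
It fails at once if a bystander (magnet, offcut or hammer) is moved by more than 15 mm (distance of any of magnet, offcut, hammer from where it was at the start of the episode above 0.015 m).
It also fails if it takes over 51 s, if anything falls off the work surface, if the arm or the gripper's body presses on something with over 40 N, if the wrist force passes 120 N, or if a joint passes its speed limit or range.

## Working session

There is one attempt and no reset: what is moved stays moved. The work goes in short steps, Python scripts to look and compute and a shell command to move; the robot and the scene stay as the last step left them, time stands still between calls to the robot, and variables do not carry over. Pictures are saved under pics/ and viewed, at most 10 in all, crops included, and the job is handed in when it is done.

```bash
mkdir -p pics; cat > h.py <<'E'
from plant import *
import numpy as np, cv2
from scipy.spatial.transform import Rotation as R
def ray(s,uv):
    K=s["mtx"];K=np.array(K)
    d=np.linalg.inv(K)@np.array([uv[0],uv[1],1.0])
    o=np.array(s["orientation"])
    M=R.from_quat(o).as_matrix() if o.size==4 else o
    return np.array(s["xyz"]),M@d
def onz(s,uv,z):
    p,d=ray(s,uv); return p+d*(z-p[2])/d[2]
def proj(s,P):
    o=np.array(s["orientation"]); M=R.from_quat(o).as_matrix() if o.size==4 else o
    c=M.T@(np.array(P)-np.array(s["xyz"])); c=np.array(s["mtx"])@c; return c[:2]/c[2]
E
python3 - <<'E'
from h import *
for n in("top","side"):
    s=snapshot(n); cv2.imwrite(f"pics/{n}0.png",cv2.resize(s["frame"][:,:,::-1],(800,600),interpolation=cv2.INTER_CUBIC))
    np.save(f"pics/{n}0.npy",s,allow_pickle=True); print(n,s["mtx"],s["xyz"],s["orientation"])
print(get_state())
E
```

```text
top [[399.34649232   0.         252.51832692]
 [  0.         399.34649232 190.17061557]
 [  0.           0.           1.        ]] [ 0.40886419 -0.08752146  1.33158505] [ 0.70765009 -0.70476557  0.03627685 -0.03494042]
side [[370.98770194   0.         256.816764  ]
 [  0.         370.98770194 191.26375561]
 [  0.           0.           1.        ]] [ 0.03077079 -0.73317419  0.79427021] [ 0.86766853 -0.27862061  0.1292364  -0.39092178]
{'clock': 0.1, 'q': array([-1.25017907,  0.68991795, -0.19452176,  1.5662289 ,  0.15732305,
        0.90247767, -0.21512332]), 'qd': array([ 0.00034983, -0.00291009, -0.00091399, -0.00082016, -0.00048932,
        0.00051269,  0.00122767]), 'joint_torque': array([-3.06424350e-03, -5.28493989e+01, -1.27118289e+00, -1.53835720e+01,
       -5.24671969e-02,  1.96244800e-03,  3.81105622e-05]), 'tool_pos': array([0.17670025, 0.59892025, 0.2379821 ]), 'eef_rot': array([ 1.42884265e-01,  9.89739064e-01, -8.17678891e-04, -5.18488302e-05]), 'contact_force': array([ 0.26721352,  0.24868599, -0.0788435 ]), 'moment': array([-0.03294294, -0.0111738 , -0.06566953]), 'finger_force': 0.0, 'opening': 0.998138214410502}
```

View pics/top0.png

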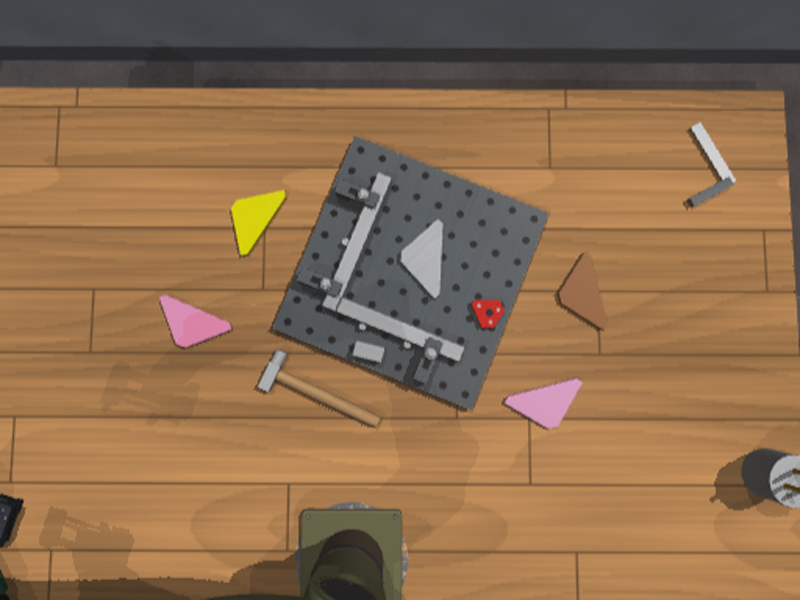

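View pics/side0.png

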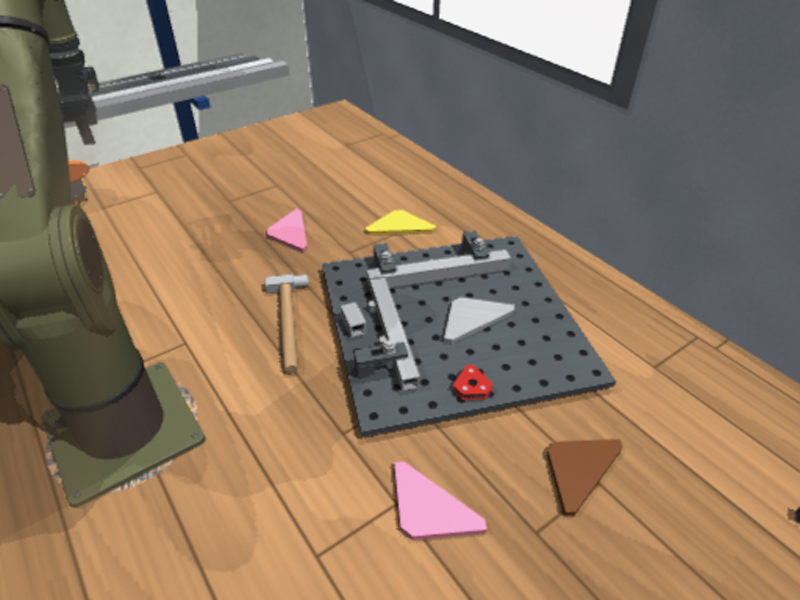

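The top view shows a grey gusset on the plate at (425,258). The lookalikes lie off the plate: yellow (258,222), pinks (195,322) and (545,402), brown (583,292). The grey one fits because it is bare steel and lies inside the frame. The tube along y, with two clamps, runs (335,300)-(383,180), and the tube along x runs to (460,350). The side view agrees: gusset at (478,316), magnet in red at (472,383). Next I'll measure and make the confirming crop.

```bash
cat >> h.py <<'E'
def gusset(s,roi,thr,z=0.037):
    """line-fit the gusset contour; returns corner/noses (world), yaw, origin"""
    g=cv2.cvtColor(s["frame"],cv2.COLOR_RGB2GRAY); x0,y0,x1,y1=roi
    k=6; G=cv2.resize(g[y0:y1,x0:x1],None,fx=k,fy=k,interpolation=cv2.INTER_CUBIC)
    m=(G>thr).astype(np.uint8)
    cs,_=cv2.findContours(m,cv2.RETR_EXTERNAL,cv2.CHAIN_APPROX_NONE)
    c=max(cs,key=cv2.contourArea)[:,0].astype(float)
    uv=(c+.5)/k-.5+[x0,y0]
    return np.array([onz(s,p,z)[:2] for p in uv]),m
def fitlines(W,n=3,L=.05):
    """n longest straight runs of a closed contour, by polygon approximation"""
    Q=(W*1e4).astype(np.int32)[:,None]
    ap=cv2.approxPolyDP(Q,35,True)[:,0]/1e4
    out=[]
    for a,b in zip(ap,np.roll(ap,-1,0)):
        l=np.linalg.norm(b-a)
        if l<L: continue
        t=(W-a)@(b-a)/l; d=np.abs((W-a)@np.array([-(b-a)[1],(b-a)[0]])/l)
        P=W[(t>.12*l)&(t<.88*l)&(d<.005)]
        v=cv2.fitLine(P.astype(np.float32),cv2.DIST_HUBER,0,1e-4,1e-4).ravel()
        out.append((l,v[2:],v[:2]))
    return sorted(out,key=lambda o:-o[0])[:n],ap
def meet(a,b):
    t=np.linalg.solve(np.c_[a[2],-b[2]],b[1]-a[1]); return a[1]+a[2]*t[0]
E
python3 - <<'E'
from h import *
s=np.load("pics/top0.npy",allow_pickle=True).item()
f=s["frame"]; g=cv2.cvtColor(f,cv2.COLOR_RGB2GRAY)
W,m=gusset(s,(248,130,292,200),125)
L,ap=fitlines(W); print("poly",ap.round(4).tolist())
for l in L: print(l[0].round(4),l[1],np.degrees(np.arctan2(l[2][1],l[2][0])).round(2))
c=meet(L[1],L[2]); print("corner",c)
# plate
hsv=cv2.cvtColor(f,cv2.COLOR_RGB2HSV)
pm=((hsv[...,1]<70)&(g>40)).astype(np.uint8); pm[:80]=0; pm[270:]=0; pm[:,:165]=0; pm[:,360:]=0
pm=cv2.morphologyEx(pm,cv2.MORPH_CLOSE,np.ones((5,5)));pm=cv2.morphologyEx(pm,cv2.MORPH_OPEN,np.ones((9,9)))
cs,_=cv2.findContours(pm,cv2.RETR_EXTERNAL,cv2.CHAIN_APPROX_NONE); cc=max(cs,key=cv2.contourArea)
W2=np.array([onz(s,p,.025)[:2] for p in cc[:,0]]); L2,ap2=fitlines(W2,4,.2)
print("plate",ap2.round(3).tolist())
for l in L2: print(l[0].round(4),l[1],np.degrees(np.arctan2(l[2][1],l[2][0])).round(2))
x=f[80:270,165:360]; cv2.imwrite("pics/crop1.png",cv2.resize(x[:,:,::-1],None,fx=3.1,fy=3.1,interpolation=cv2.INTER_CUBIC)[:600])
E
```

```text
poly [[0.7074, -0.18], [0.6402, -0.1032], [0.6197, -0.101], [0.5398, -0.1719], [0.5475, -0.1811], [0.6968, -0.1898]]
0.1496 [ 0.6222841  -0.18612662] -2.9
0.1068 [ 0.5709171  -0.14286627] 41.97
0.102 [ 0.6739435  -0.14141178] -47.96
corner [ 0.62853247 -0.0910511 ]
plate [[0.88, 0.001], [0.507, 0.154], [0.471, 0.157], [0.318, -0.221], [0.318, -0.25], [0.454, -0.307], [0.477, -0.308], [0.48, -0.265], [0.503, -0.255], [0.519, -0.256], [0.522, -0.265], [0.542, -0.269], [0.539, -0.308], [0.529, -0.312], [0.529, -0.338], [0.69, -0.404], [0.727, -0.408], [0.88, -0.029]]
0.4083 [ 0.39610815 -0.03151086] 68.1
0.4081 [ 0.8021991  -0.21926878] 68.02
0.403 [0.7154167  0.06944329] -22.06
```

View pics/crop1.png

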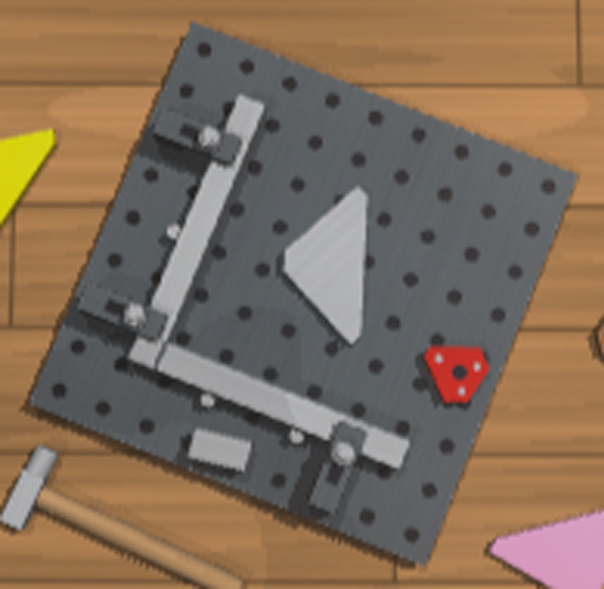

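The crop confirms the bare-steel triangle, crop (330,265), as the gusset, with its right-angled corner at crop (285,255) pointing to the frame corner at crop (163,343). I'll start the approach and refine the tube faces.

```bash
python3 -m jog '[[[-0.041,-0.0415,0,0,0,0],[-0.041,-0.0415,0,0,0,0],[-0.041,-0.0415,0,0,0,0],[-0.041,-0.0415,0,0,0,0],[-0.041,-0.0415,0,0,0,0],[-0.041,-0.0415,0,0,0,0],[-0.041,-0.0415,0,0,0,0],[-0.041,-0.0415,0,0,0,0],[-0.041,-0.0415,0,0,0,0],[-0.041,-0.0415,0,0,0,0],[-0.041,-0.0415,0,0,0,0],[-0.041,-0.0415,0,0,0,0]]]' 0.07
python3 -m jog '[[[-0.041,-0.0415,0,0,0,0],[-0.041,-0.0415,0,0,0,0],[-0.041,-0.0415,0,0,0,0],[-0.041,-0.0415,0,0,0,0],[0,0,0.01,0,0,0.167],[0,0,0.01,0,0,0.167],[0,0,0.01,0,0,0.167],[0,0,0.01,0,0,0.167],[0,0,0.01,0,0,0.167],[0,0,0.01,0,0,0.167],[0,0,0.01,0,0,0.167],[0,0,0.01,0,0,0.167]]]'
python3 - <<'E'
from h import *
s=np.load("pics/top0.npy",allow_pickle=True).item()
g=cv2.cvtColor(s["frame"],cv2.COLOR_RGB2GRAY).astype(np.float32)
a=np.radians(68.05); ex=np.array([np.cos(a),np.sin(a)]); ey=np.array([-ex[1],ex[0]]); C=np.array([.5374,.0211])
# sub-pixel inner top edges (z=.055): scan across each tube
for nm,al,ac in(("tube_y",ey,ex),("tube_x",ex,ey)):
    pts=[]
    for t in np.arange(-.18,-.02,.004):
        d=np.arange(-.015,.015,.0005)
        uv=np.array([proj(s,[*(C+al*t+ac*k),.055]) for k in d]).astype(np.float32)
        v=cv2.remap(g,uv[:,0],uv[:,1],cv2.INTER_CUBIC).ravel(); v=cv2.remap(g,uv[:,0],uv[:,1],cv2.INTER_LINEAR).ravel()
        gr=np.gradient(cv2.GaussianBlur(v[:,None],(1,7),0).ravel()); pts.append((t,d[gr.argmax()]))
    p=np.array(pts); k=np.abs(p[:,1]-np.median(p[:,1]))<.003; q=np.polyfit(p[k,0],p[k,1],1); print(nm,k.sum(),"offset at corner",q[1].round(4),"at -.1",np.polyval(q,-.1).round(4),"slope deg",np.degrees(q[0]).round(2))
hsv=cv2.cvtColor(s["frame"],cv2.COLOR_RGB2HSV); m=((hsv[...,0]<8)|(hsv[...,0]>172))&(hsv[...,1]>180)
y,x=np.nonzero(m[180:220,295:330]); print("magnet",onz(s,(x.mean()+295,y.mean()+180),.041))
st=get_state(); print(st["tool_pos"],np.degrees(R.from_quat(st["eef_rot"]).as_matrix()[:,0]@np.diag([1,1,1])/57.3).round(3),st["contact_force"],st["q"])
E
```

```text
clock: 1.6
tool_pos: [0.5084, -0.0191, 0.2385]
eef_rot: [0.143, 0.99, 0.0, -0.0]
contact_force: [0.1, 0.2, -0.4]
opening: 0.793
finger_force: 0.0
clock: 3.1
tool_pos: [0.6178, -0.2227, 0.1578]
eef_rot: [0.727, 0.687, -0.0, -0.001]
contact_force: [0.2, -0.9, 0.3]
opening: 0.793
finger_force: 0.0
tube_y 40 offset at corner 0.0004 at -.1 0.0002 slope deg 0.12
tube_x 40 offset at corner -0.0009 at -.1 -0.001 slope deg 0.07
magnet [ 0.51037288 -0.2810919   0.041     ]
[ 0.6177962  -0.22271511  0.15784777] [0.057 0.998 0.   ] [ 0.22608702 -0.94307776  0.30062276] [ 0.22807948  0.82740749  0.09122485  1.542599   -0.09601546  0.77708969
  0.30118231]
```

```bash
python3 -m jog '[[[0,0.004,0.04,0,0,0],[0,0,0.04,0,0,0],[0,0,0.03,0,0,0],[0,0,0.012,0,0,0],[0,0,0.005,0,0,0],[0,0,0,0,0,0]]]'
python3 -m jog '[[[0.008,0,0,0,0,0],[0.008,0,0,0,0,0],[0.005,0,0,0,0,0],[0.003,0,0,0,0,0],[0.003,0,0,0,0,0]]]'
```

```text
clock: 3.85
tool_pos: [0.6227, -0.2234, 0.0324]
eef_rot: [0.725, 0.688, 0.0, 0.001]
contact_force: [-0.3, 0.2, 0.1]
opening: 0.793
finger_force: 0.0
clock: 4.47
tool_pos: [0.6236, -0.1961, 0.0317]
eef_rot: [0.725, 0.688, -0.0, 0.0]
contact_force: [0.8, -0.3, 0.0]
opening: 0.792
finger_force: 0.0
```

```bash
python3 -m jog '[[[0.003,0,0.0015,0,0,0],[0.005,0,0,0,0,-0.05],[0.005,0,0,0,0,-0.05],[0.005,0,0,0,0,-0.05],[0.005,0,0,0,0,-0.05],[0.005,0,0,0,0,-0.05],[0.005,0,0,0,0,-0.05],[0.005,0,0,0,0,-0.05]]]'
python3 - <<'E'
from h import *
s=snapshot("top"); np.save("pics/top1.npy",s,allow_pickle=True)
w=snapshot("wrist"); a=s["frame"][80:270,165:360]
a=cv2.resize(a,(400,390)); b=cv2.resize(w["frame"],(400,300))
o=np.zeros((390,800,3),np.uint8); o[:,:400]=a; o[:300,400:]=b; cv2.imwrite("pics/p1.png",o[:,:,::-1]); print(w["mtx"],w["mount"])
E
```

```text
clock: 5.48
tool_pos: [0.6209, -0.1582, 0.0305]
eef_rot: [0.593, 0.805, 0.0, 0.001]
contact_force: [3.4, -4.6, 3.2]
opening: 0.795
finger_force: 2.3
[[297.31863964   0.         253.71034857]
 [  0.         297.31863964 193.22213599]
 [  0.           0.           1.        ]] [[-2.10622425e-04 -9.57390266e-01 -2.88797219e-01  7.41912653e-02]
 [ 9.99999691e-01  1.72076295e-05 -7.86353751e-04 -1.93237961e-03]
 [ 7.57816942e-04 -2.88797296e-01  9.57389966e-01 -1.44962382e-01]
 [ 0.00000000e+00  0.00000000e+00  0.00000000e+00  1.00000000e+00]]
```

View pics/p1.png

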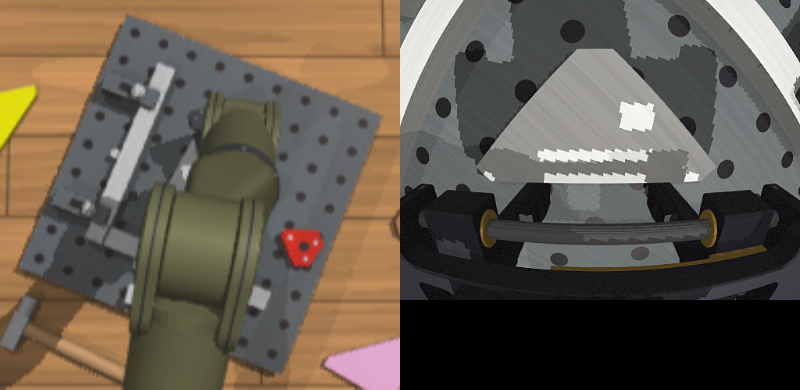

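The wrist view shows the gusset flat against both fingers. Its trimmed corner is at about (575..615,48) and its noses at (478,168) and (715,168), with the tubes as white arcs left and right. I'll turn these into positions.

```bash
cat >> h.py <<'E'
PC=np.array([.5383,.0211]); YAW=68.1
def wray(w,st,uv,z):
    K=np.array(w["mtx"]); x=(uv[0]-K[0,2])/K[0,0]; y=(uv[1]-K[1,2])/K[1,1]; r=np.hypot(x,y)
    d=np.array([x*np.sin(r)/r,y*np.sin(r)/r,np.cos(r)]) if r>0 else np.array([0,0,1.])
    M=np.array(w["mount"]); T=R.from_quat(st["eef_rot"]).as_matrix()
    o=T@M[:3,3]+st["tool_pos"]; d=T@M[:3,:3]@d
    return (o+d*(z-o[2])/d[2])
def plate(p):
    a=np.radians(YAW); v=np.array(p[:2])-PC
    return np.array([v@[np.cos(a),np.sin(a)],v@[-np.sin(a),np.cos(a)]])
E
python3 - <<'E'
from h import *
st=get_state(); w=snapshot("wrist")
T=R.from_quat(st["eef_rot"]).as_matrix(); h=np.degrees(np.arctan2(T[1,0],T[0,0])); print("heading",h,"need",YAW+45,"tcp plate",plate(st["tool_pos"]))
p=[wray(w,st,u,.037) for u in((224,61.4),(275,61.4),(100,215),(403,215))]
for q in p: print(q[:2].round(4),(T.T@(q-st["tool_pos"]))[:2].round(4),plate(q).round(4))
E
```

```text
heading 107.25860784989662 need 113.1 tcp plate [-0.13501527 -0.14266102]
[ 0.5771 -0.071 ] [ 0.0954 -0.0156] [-0.0709 -0.0703]
[ 0.5994 -0.0641] [0.0953 0.0077] [-0.0563 -0.0885]
[ 0.5318 -0.1639] [ 0.02   -0.0864] [-0.1741 -0.063 ]
[ 0.6901 -0.1147] [0.0201 0.0794] [-0.0693 -0.1915]
```

```bash
python3 -m jog '[[[0.005,0,0,0,0,-0.047],[0.005,0,0,0,0,-0.047],[0.005,0,0,0,0,-0.047],[0.006,0,0,0,0,0],[0.006,0,0,0,0,0],[0.006,0,0,0,0,0],[0.006,0,0,0,0,0],[0.006,0,0,0,0,0],[0.006,0,0,0,0,0],[0.006,0,0,0,0,0],[0.006,0,0,0,0,0.019],[0.006,0,0,0,0,0.019]]]'
python3 - <<'E'
from h import *
st=get_state(); w=snapshot("wrist"); np.save("pics/w2.npy",dict(w=w,st=st),allow_pickle=True)
T=R.from_quat(st["eef_rot"]).as_matrix(); h=np.degrees(np.arctan2(T[1,0],T[0,0])); print("heading",h,"tcp plate",plate(st["tool_pos"]))
cv2.imwrite("pics/w2.png",cv2.resize(w["frame"],(800,600))[:,:,::-1])
E
```

```text
clock: 7.12
tool_pos: [0.5919, -0.0951, 0.0301]
eef_rot: [0.553, 0.833, -0.0, -0.0]
contact_force: [1.5, -3.6, 0.0]
opening: 0.798
finger_force: 1.8
heading 112.89988835432075 tcp plate [-0.08780456 -0.09302172]
```

View pics/w2.png

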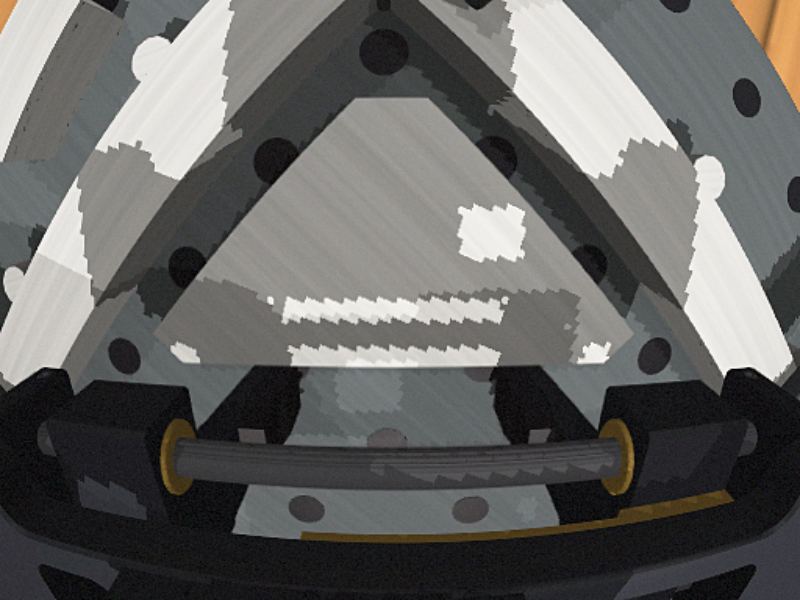

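The gusset sits nearly symmetric between the tubes. Its trimmed corner is at (355..430,97), its noses at (155,335) and (632,335), and the frame corner is near (385,2). It has about 22 mm to go.

```bash
python3 -m jog '[[[0.005,0,0,0,0,0],[0.005,0,0,0,0,0],[0.004,0,0,0,0,0],[0.003,0,0,0,0,0],[0.002,0,0,0,0,0],[0.001,0,0,0,0,0]]]'
python3 -m jog '[[[0.001,0,0,0,0,0],[0.001,0,0,0,0,0]]]'
python3 - <<'E'
from h import *
st=get_state(); w=snapshot("wrist")
T=R.from_quat(st["eef_rot"]).as_matrix(); h=np.degrees(np.arctan2(T[1,0],T[0,0])); print("heading",h,"tcp plate",plate(st["tool_pos"]),T.T@st["contact_force"],st["moment"])
cv2.imwrite("pics/w3.png",cv2.resize(w["frame"],(800,600))[:,:,::-1])
E
```

```text
clock: 7.92
tool_pos: [0.5845, -0.0769, 0.0301]
eef_rot: [0.552, 0.834, 0.0, -0.0]
contact_force: [1.4, -2.4, -1.1]
opening: 0.794
finger_force: 1.5
clock: 8.18
tool_pos: [0.5839, -0.0756, 0.0302]
eef_rot: [0.552, 0.834, -0.0, 0.0]
contact_force: [1.6, -4.1, -3.0]
opening: 0.792
finger_force: 2.4
heading 112.95996965698801 tcp plate [-0.07275252 -0.07840783] [-4.43506363 -0.16561913  2.9983092 ] [-1.04724351 -0.31989237  0.06227   ]
```

View pics/w3.png

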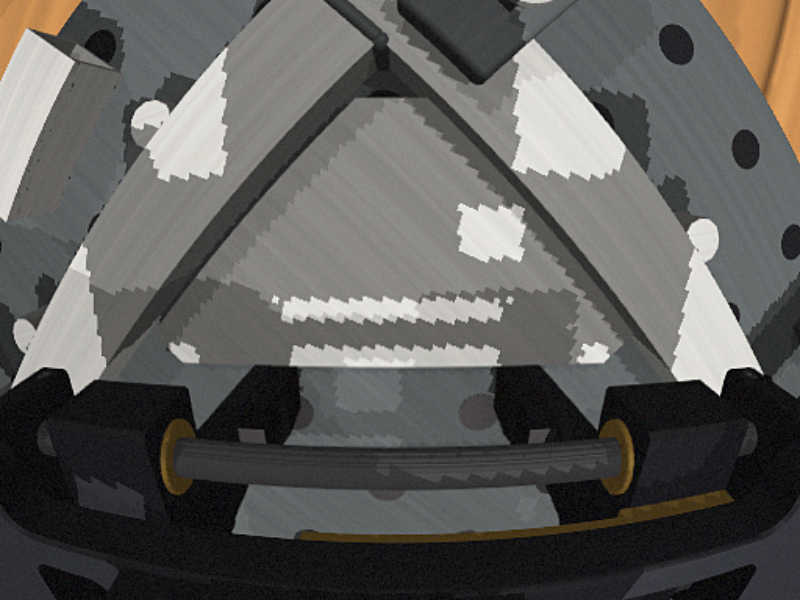

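The gusset is nearly home, with thin gaps at both tubes and frame corner at (382,60). I'll push on in 1 mm steps until the force rises.

```bash
python3 -m jog '[[[0.001,0,0,0,0,0],[0.001,0,0,0,0,0],[0,0,0,0,0,0]]]'
python3 -m jog '[[[0.001,0,0,0,0,0],[0.001,0,0,0,0,0],[0,0,0,0,0,0]]]'
python3 -m jog '[[[0.001,0,0,0,0,0],[0.001,0,0,0,0,0],[0,0,0,0,0,0]]]'
```

```text
clock: 8.6
tool_pos: [0.5836, -0.0756, 0.0303]
eef_rot: [0.553, 0.833, -0.001, 0.001]
contact_force: [3.1, -6.1, -3.5]
opening: 0.795
finger_force: 3.5
clock: 8.98
tool_pos: [0.5833, -0.0755, 0.0305]
eef_rot: [0.553, 0.833, -0.001, 0.002]
contact_force: [2.8, -10.0, -3.6]
opening: 0.798
finger_force: 4.9
clock: 9.35
tool_pos: [0.583, -0.0753, 0.0306]
eef_rot: [0.554, 0.833, -0.002, 0.003]
contact_force: [3.1, -11.6, -3.4]
opening: 0.794
finger_force: 6.3
```

```bash
python3 -m jog '[[[0.002,0,0,0,0,0],[0.002,0,0,0,0,0],[0.002,0,0,0,0,0],[0,0,0,0,0,0]]]'
python3 - <<'E'
from h import *
st=get_state(); w=snapshot("wrist")
T=R.from_quat(st["eef_rot"]).as_matrix(); h=np.degrees(np.arctan2(T[1,0],T[0,0])); print("heading",h,"tcp plate",plate(st["tool_pos"]),T.T@st["contact_force"],st["moment"])
np.save("pics/w4.npy",dict(w=w,st=st),allow_pickle=True)
cv2.imwrite("pics/w4.png",cv2.resize(w["frame"][20:250,80:430],None,fx=2.28,fy=2.28,interpolation=cv2.INTER_CUBIC)[:,:,::-1])
E
```

```text
clock: 9.85
tool_pos: [0.5818, -0.0748, 0.0312]
eef_rot: [0.555, 0.832, -0.003, 0.006]
contact_force: [5.9, -20.1, -3.3]
opening: 0.794
finger_force: 10.3
heading 112.52965594022014 tcp plate [-0.07280169 -0.0761409 ] [-20.77063902  -2.20363976   3.61212232] [-4.38055885 -1.05116409  0.02821702]
```

View pics/w4.png

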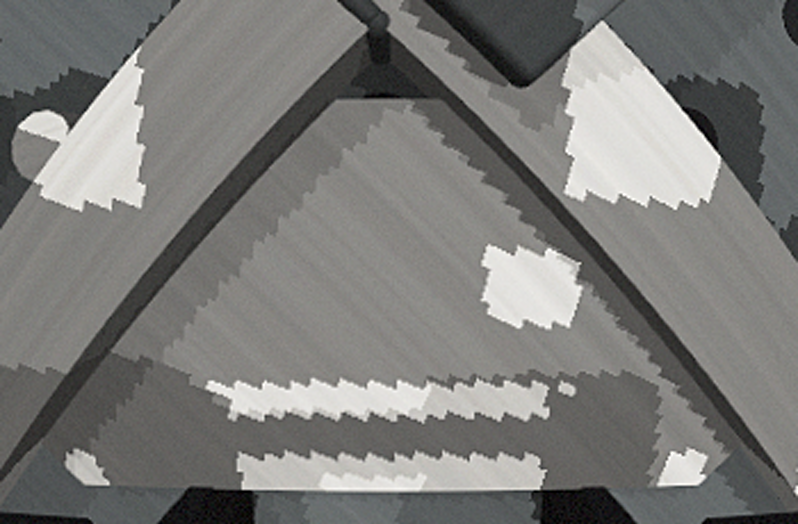

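The crop shows the trimmed corner at (335..440,99). The right-hand strip (tube along y) is the narrower one, so that tube is touched first and the gusset is sliding along it in plate +y. I'll drag sideways (tool -y) under light pressure so the finger friction helps seat it.

```bash
python3 -m jog '[[[0,-0.003,0,0,0,0],[0,-0.003,0,0,0,0],[0,-0.003,0,0,0,0],[0,-0.003,0,0,0,0],[0,0,0,0,0,0]]]'
cat > m.py <<'E'
from h import *
import sys
st=get_state(); w=snapshot("wrist"); n=sys.argv[1]
np.save(f"pics/{n}.npy",dict(w=w,st=st),allow_pickle=True)
T=R.from_quat(st["eef_rot"]).as_matrix(); h=np.degrees(np.arctan2(T[1,0],T[0,0])); print("heading",h.round(2),"tcp plate",plate(st["tool_pos"]).round(4),"F tool",(T.T@st["contact_force"]).round(1))
E
python3 m.py w5
python3 - <<'E'
from h import *
for n,pts in(("w4",((226.9,63.4),(273,63.4),(109,224),(403,222))),):
    d=np.load(f"pics/{n}.npy",allow_pickle=True).item()
    for u in pts: print(u,plate(wray(d["w"],d["st"],u,.037)).round(4))
    print("frame top corner",plate(wray(d["w"],d["st"],(380/2.28+80,32/2.28+20),.055)).round(4))
E
```

```text
clock: 10.52
tool_pos: [0.58, -0.0743, 0.0328]
eef_rot: [0.554, 0.833, 0.004, 0.012]
contact_force: [16.8, -12.2, -4.0]
opening: 0.795
finger_force: 8.9
heading 112.75 tcp plate [-0.0729 -0.0743] F tool [-17.7  10.7   4.5]
(226.9, 63.4) [-0.0152  0.0003]
(273, 63.4) [-0.0006 -0.0148]
(109, 224) [-0.1195 -0.0073]
(403, 222) [-0.0051 -0.1225]
frame top corner [-0.0017  0.0004]
```

```bash
python3 - <<'E'
from h import *
d=np.load("pics/w5.npy",allow_pickle=True).item(); f=d["w"]["frame"]
# rectify gusset-top plane (z=.037) to plate axes, 4 px/mm around both noses and corner, with the ideal seat drawn
def wproj(P):
    M=np.array(d["w"]["mount"]); T=R.from_quat(d["st"]["eef_rot"]).as_matrix()
    c=M[:3,:3].T@(T.T@(P-d["st"]["tool_pos"])-M[:3,3]); r=np.arctan2(np.hypot(c[0],c[1]),c[2]); K=np.array(d["w"]["mtx"])
    return K[:2,2]+K[0,0]*r*c[:2]/np.hypot(c[0],c[1])
a=np.radians(YAW); ex=np.array([np.cos(a),np.sin(a)]); ey=np.array([-ex[1],ex[0]])
n=145; mp=np.zeros((4*n,4*n,2),np.float32)
for i in range(4*n):
    for j in range(4*n):
        p=PC+ex*(j/4-135)/1e3+ey*(10-i/4)/1e3; mp[i,j]=wproj(np.array([*p,.037]))
o=cv2.remap(f,mp[...,0],mp[...,1],cv2.INTER_CUBIC)
for k in(0,):
    cv2.line(o,(540,0),(540,579),(255,0,0),1); cv2.line(o,(0,40),(579,40),(255,0,0),1)
cv2.imwrite("pics/r5.png",o[:,:,::-1])
E
```

```text
(no output)
```

View pics/r5.png

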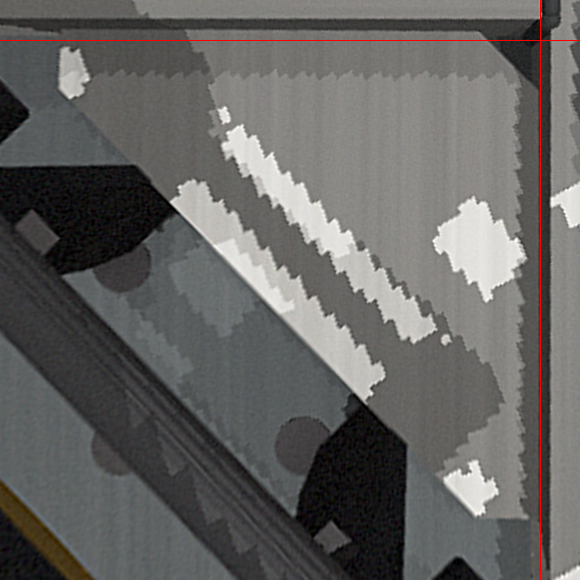

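The rectified view shows the gusset edges close to the red seat lines: top edge at row ~30, right edge at column ~530–540. The tilted tool makes this uncertain to a couple of mm, so I'll back off, lift and measure cleanly.

```bash
python3 -m jog '[[[-0.008,0.006,0,0,0,0],[-0.01,0.006,0,0,0,0],[-0.015,0,0,0,0,0],[-0.015,0,0,0,0,0],[0,0,-0.05,0,0,0],[0,0,-0.05,0,0,0],[0,0,-0.05,0,0,0],[0,0,0,0,0,0]]]'
python3 m.py w6
python3 - <<'E'
from h import *
d=np.load("pics/w6.npy",allow_pickle=True).item(); f=d["w"]["frame"]
def wproj(P):
    M=np.array(d["w"]["mount"]); T=R.from_quat(d["st"]["eef_rot"]).as_matrix()
    c=M[:3,:3].T@(T.T@(P-d["st"]["tool_pos"])-M[:3,3]); r=np.arctan2(np.hypot(c[0],c[1]),c[2]); K=np.array(d["w"]["mtx"])
    return K[:2,2]+K[0,0]*r*c[:2]/np.hypot(c[0],c[1])
a=np.radians(YAW); ex=np.array([np.cos(a),np.sin(a)]); ey=np.array([-ex[1],ex[0]])
n=145; mp=np.zeros((4*n,4*n,2),np.float32)
for i in range(4*n):
    for j in range(4*n):
        p=PC+ex*(j/4-135)/1e3+ey*(10-i/4)/1e3; mp[i,j]=wproj(np.array([*p,.037]))
o=cv2.remap(f,mp[...,0],mp[...,1],cv2.INTER_CUBIC)
o=np.clip(o.astype(float)*1.4,0,255).astype(np.uint8)
cv2.imwrite("pics/r6.png",o[:,:,::-1])
E
```

```text
clock: 11.58
tool_pos: [0.6002, -0.1097, 0.1842]
eef_rot: [0.553, 0.833, 0.002, 0.003]
contact_force: [0.6, 0.5, -0.4]
opening: 0.795
finger_force: 0.0
heading 112.91 tcp plate [-0.0983 -0.1063] F tool [0.2 0.8 0.4]
```

View pics/r6.png

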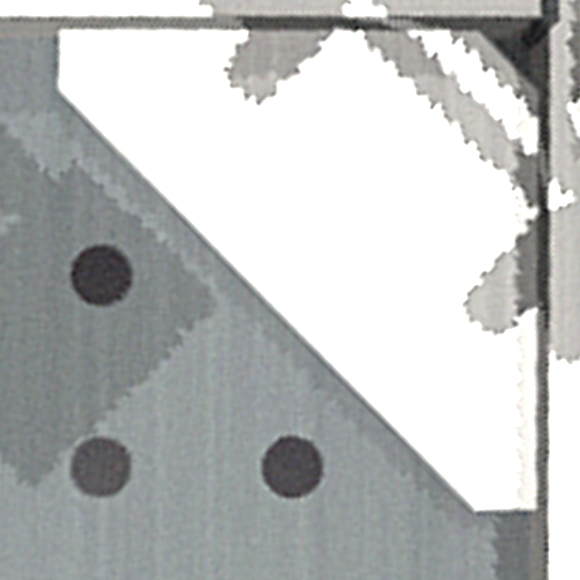

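Clean view: nose b at column 58, rows 29–88; nose a at row 510, columns 475–537. The top edge at row 29 and the right edge at columns 539→537 lie against the tube side strips. Next I'll compare the tube top edges and gusset edges numerically.

```bash
python3 - <<'E'
from h import *
d=np.load("pics/w6.npy",allow_pickle=True).item(); st=d["st"]
T=R.from_quat(st["eef_rot"]).as_matrix(); c=T@np.array(d["w"]["mount"])[:3,3]+st["tool_pos"]; cp=plate(c)*1e3; k=.018/(c[2]-.037); print("cam",cp.round(1),k.round(3))
f=cv2.cvtColor(cv2.imread("pics/r6.png"),cv2.COLOR_BGR2GRAY).astype(float)
P=lambda r,q:np.array([q/4-135,10-r/4])
def edges(v,o): # dark strip limits: steepest fall and rise
    g=np.gradient(cv2.GaussianBlur(v[:,None],(1,5),0).ravel()); return o+g.argmin(),o+g.argmax()
for q in(75,100,150,200,350,450):
    a,b=edges(f[8:42,q-3:q+4].mean(1),8); t=P(a,q); t=t+(cp-t)*k; print("tube_x face y",t[1].round(2),"gusset y",P(b,q)[1],"| strip",a,b)
for r in(335,370,410,450,490,505):
    v=f[r-3:r+4,525:562].mean(0); a,b=edges(v,525); t=P(r,b); t=t+(cp-t)*k; print("tube_y face x",t[0].round(2),"gusset x",P(r,a)[0],"| strip",a,b)
E
```

```text
cam [-47.2 -51.4] 0.062
tube_x face y 2.23 gusset y 3.0 | strip 17 28
tube_x face y 2.46 gusset y 2.75 | strip 16 29
tube_x face y 2.23 gusset y 2.75 | strip 17 29
tube_x face y 2.23 gusset y 3.0 | strip 17 28
tube_x face y 2.23 gusset y 2.5 | strip 17 30
tube_x face y 2.46 gusset y 2.75 | strip 16 29
tube_y face x -0.8 gusset x -0.75 | strip 537 549
tube_y face x -1.03 gusset x -1.0 | strip 536 548
tube_y face x -1.03 gusset x -1.0 | strip 536 548
tube_y face x -1.03 gusset x -1.0 | strip 536 548
tube_y face x -1.03 gusset x -0.75 | strip 537 548
tube_y face x -1.27 gusset x -1.0 | strip 536 547
```

Both edges agree with the tube faces to within a millimetre along their length, and the robot is clear at 184 mm, so I'm handing in.

```bash
python3 -c "
from plant import *
print(finish_job())"
```

```text
the job is handed in; nothing more can be done
None
```

The gusset was pushed home flat into the frame corner, both straight edges within about 1 mm of their tubes by the last wrist picture; I handed the job in with the arm raised clear at about 12 s, and no verdict came back.

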